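Load and close up the syringe warmer

ROBOT

A 6-joint arm with a two-finger parallel gripper is mounted at the origin on the work surface. World frame = base frame: x ahead of the robot, y to its left, z up, the work surface at z = 0. Lengths are in m, angles in rad, forces in N, time in s.
With the tool pointing down it reaches from about 0.25 to 0.725 m from the base axis. Payload 4 kg.
Tool frame: the origin (TCP) lies at the very end of the fingers, on their centre line; the grasp point (between the pads) lies 19 mm behind it; y points along the fingers, x is the direction in which the jaws open and shut, and the axes are right-handed (so a half turn about y gives the same grasp; the last joint's range is limited). The gripper opens to 85 mm and grips with 20 to 120 N. Pads are 22 mm wide; open, the fingers measure 114 mm over their backs; the gripper's body (76 mm by 85 mm) begins 54 mm behind the grasp point. The pads swing forward as they close: fully open they stand 13 mm farther back than shut.
Start: joints at [-1.168, 0.241, 0.005, 1.335, 0, 1.571], TCP at [0.196, -0.46, 0.231] pointing down, gripper open.
Joint ranges: [-2.72, 2.72], [-1.05, 1.87], [-1.09, 1.28], [-1.99, 2.15], [-1.42, 1.44], [-3.14, 3.14]. Speed limits (rad/s): [2.79, 2.79, 3.14, 3.14, 3.14, 3.14].

INTERFACE

Orientations are given as a rotation vector (axis times angle).
In Python, from plant import bot gives the robot as it stands.
- The arm moves only by the shell command python3 -m handwheel 'ROWS' [FORCE]. ROWS is JSON, a list that holds one entry, the list of rows, each a list of 5 numbers: the shift along the tool's x, y, z in mm, then the turn about the tool's y in degrees, then the closure, from 0 (fully open) to 1 (shut). In form: [[[dx, dy, dz, roll, jaw], ...]]. A call has 1 to 8 rows; each row is the pose to reach, as a shift and turn from the pose measured when the call began, along the tool's axes at that moment; what a row does not reach only later rows make up. A row lasts 1/12 s, in which the tool goes at most 41.7 mm and 7.16 degrees, less where a joint would pass 70% of its speed; a pose out of reach is approached as far as the arm can. A call with a gripper value outside its range is refused whole. The fingers move at their own pace and stop on an object; FORCE is the grip in N (left out, the last holds). Time passes only in rows, so rows that repeat a pose let the fingers close. It gives the time, the measured TCP pose, the force and the opening at its end, in the units of the state.
- bot.get_obs(): the state, without advancing time (a new reading comes with each control period).
- bot.read_camera(name): name is "scene" or "top" or "wrist"; returns the picture (400x640x3 uint8, red, green, blue); there is no depth.
- bot.camera_info(name): a dict with "mtx" (3x3 intrinsics, pixels), "world_from_camera" (4x4, takes a point from camera to world coordinates). Camera axes: x right, y up, looking along -z (the intrinsics and any distortion apply to the point x, -y, -z); pixel columns grow to the right and rows downward; lengths in m; the calibration is good to about 2 mm. A picture is of the moment at which its call begins: read the wrist's pose just before it. camera_info takes no time and is no camera call; for the wrist camera it gives the pose at the moment of the call.
- bot.job_done(): hands the job in, once; it reports no verdict.
Trained networks look in the newest picture that a camera, given by its name, has taken for a name from the list of things; names that differ only in an ending like _2 or _b are one class to them, and where a whole thing is asked for, a point or a joint stands for the part that bears it (a point fixed in the world has none). Each returns a list of dicts, best first, with "conf" (0 to 1); they miss things now and then, are a little off and sometimes report something else, mostly with a low value. They report only what shows in the picture. A call takes as long as a camera call. They do not tell look-alikes from the thing itself.
- bot.find_in(name, camera): "position" ([x, y, z] in m, in world coordinates, good to about 4 mm: the middle of the surface that is visible of it).
- bot.cut_out(name, camera): "region" (400x640 bool, what is visible of it).
The state is a dict: "t": time; "joint_positions": joint angles; "joint_velocities": joint speeds; "joint_torque": joint torques, N m; "ee_pos": TCP position; "tool_rot": TCP orientation; "ft_force": force on the tool from outside, world axes, zero at the start; "moment": the same for the moment, N m; "gripper_width": finger opening in m.
Only numpy, scipy, OpenCV 4.12 (cv2) and the standard library are available. Lean on these libraries where they do the work, as an engineer would, in place of code of your own. Each camera call takes 0.05 s, during which the arm holds its last target. There are 200 camera calls.

TASK

The syringe warmer is still live: turn its rotary isolator off first, then lay every syringe from the bench into the open warmer, each in its own groove resting on both combs, nozzle towards the lid hinge and finger flange just outside the front comb. Then close up: shut the lid fully, swing the clamp lever right down across it, and last of all turn the isolator fully back on. Leave the other things on the bench where they are.

Things in the scene. Friction and masses are not known exactly. Their poses are not given: they have to be found in the camera images.
- warmer: Fixed white syringe warmer, 195 (x) by 264 (y) mm, floor of its bay 40 mm high. Origin on the bench under the bay's middle; x points away from the robot to the lid hinge, y left, z up. Side cheeks 80 mm high at y = +-122 mm (inner faces), x -40 to 90; rear wall 80 mm high at x = 80 to 90; front open. The lever's block, 36 by 26, 96 mm high, stands at x = 20, y = -146 mm.
- bay (a point): Middle of the bay, 60 mm above the warmer's origin (axis height of a lying syringe; axes as the warmer's). Two aluminium combs along y, 10 mm thick, at x = -30 and +31 mm: triangular teeth, 45 degree sides, peaks 70 mm above the bench, at y = 0, +-54, +-108 mm; so four V grooves along x at y = +-27, +-81 mm, bottoms 46 mm above the bench and 6 mm wide.
- lid (a joint): Angle of the grey hinged lid (rad): 0 = shut, lying level on the cheeks; about 1.57 = upright; 1.8 = fully open, leaning back. Stiff hinge: it stays where it is left and takes 1 to 4 N at the tab to move.
- lid_hinge (a point): Middle of the lid's hinge line, which runs along the warmer's y at the rear: warmer x = 90, y = 0, 85 mm above the bench. The lid is a plate 10 mm thick centred on the hinge height when shut, 262 mm wide, reaching 135 mm from the hinge (towards the robot when shut); a black tab 40 mm wide, 10 mm thick, in the middle of its free edge reaches on to 175 mm.
- clamp (a joint): Angle of the steel clamp lever (rad): 0 = down, lying level across the closed lid, pointing to the warmer's +y; about 1.57 = upright; 2.0 = fully open, leaning outwards to -y. Friction holds it where it is left; 1 to 2 N at the grip moves it.
- clamp_hinge (a point): Pivot of the clamp lever: warmer x = 20, y = -146, 102 mm above the bench; its axis runs along the warmer's x. The arm is a steel bar 16 mm wide (along x), 10 mm thick, 80 mm long from the pivot.
- clamp_grip (a point): Middle of the lever's black round cross grip (18 mm thick, 54 mm long along the warmer's x), 86 mm from the pivot.
- isolator: Fixed grey power isolator box of the warmer, 110 by 110 by 58 mm high, origin under its middle on the bench, z up. A rotary handle sits on its top, in the middle.
- switch (a joint): Angle of the isolator's rotary handle (rad), turning clockwise seen from above: 0 = off stop (handle bar along the box's x), 1.05 = on stop (turned 60 degrees clockwise). Friction holds it where it is left; takes 0.07 N m.
- switch_grip (a point): Point on the handle's turning axis at gripping height, 84 mm above the bench. The handle is a black bar 74 mm long, 18 mm wide, from 66 to 98 mm above the bench; this point's x axis runs along the bar and turns with it.
- syringe1: White capped syringe lying on the bench (two to four are there; None if absent), 139 mm long, 60 g. Origin: on the axis, mid barrel; x runs along the axis to the nozzle. Barrel 24 mm in diameter, from x = -50 to 50 mm; finger flange 34 by 24 mm, 4 mm thick, at x = -52 mm; grey plunger with a 22 mm thumb disc to x = -77 mm. Lies with its axis 12 mm above the bench.
- syringe1_tip (a point): End of this syringe's nozzle, on the axis, 62 mm from its origin.
- syringe2: White capped syringe lying on the bench (two to four are there; None if absent), 139 mm long, 60 g. Origin: on the axis, mid barrel; x runs along the axis to the nozzle. Barrel 24 mm in diameter, from x = -50 to 50 mm; finger flange 34 by 24 mm, 4 mm thick, at x = -52 mm; grey plunger with a 22 mm thumb disc to x = -77 mm. Lies with its axis 12 mm above the bench.
- syringe2_tip (a point): End of this syringe's nozzle, on the axis, 62 mm from its origin.
- syringe3: White capped syringe lying on the bench (two to four are there; None if absent), 139 mm long, 60 g. Origin: on the axis, mid barrel; x runs along the axis to the nozzle. Barrel 24 mm in diameter, from x = -50 to 50 mm; finger flange 34 by 24 mm, 4 mm thick, at x = -52 mm; grey plunger with a 22 mm thumb disc to x = -77 mm. Lies with its axis 12 mm above the bench.
- syringe3_tip (a point): End of this syringe's nozzle, on the axis, 62 mm from its origin.
- syringe4: White capped syringe lying on the bench (two to four are there; None if absent), 139 mm long, 60 g. Origin: on the axis, mid barrel; x runs along the axis to the nozzle. Barrel 24 mm in diameter, from x = -50 to 50 mm; finger flange 34 by 24 mm, 4 mm thick, at x = -52 mm; grey plunger with a 22 mm thumb disc to x = -77 mm. Lies with its axis 12 mm above the bench.
- syringe4_tip (a point): End of this syringe's nozzle, on the axis, 62 mm from its origin.
- jar: Bystander: lidded jar, 52 mm wide, 70 mm high, origin under its middle.
- beaker: Bystander: open glass beaker, 60 mm wide, 75 mm high, origin under its middle.
- slidebox: Bystander: grey slide box 100 by 45 by 32 mm, origin under its middle.
- mouse: Bystander: black computer mouse 100 by 60 by 33 mm, origin under its middle.
- bottle: Bystander: bottle 60 mm wide, 120 mm high, origin under its middle.
Mind the look-alikes: they are no part of the job. There is more than one size of the isolator; the job needs the smallest. Leave any green look-alike of the syringe3 alone.

How it is judged:
On the way, in this order (a step that is already met when the one before it is completed fails the run):
1. the isolator is off (under 0.1 rad) (value of joint switch below 0.1 rad), for 0.2 s.
2. every syringe lies in a groove, nozzle to the hinge, with the lid still open and the isolator off (x of syringe1 in the frame of warmer between -0.018 and 0.018 m and x of syringe1_tip in the frame of warmer between 0.04 and 0.082 m and y of syringe1 in the frame of warmer between -0.1 and 0.1 m and z of syringe1 in the frame of warmer between 0.053 and 0.067 m and z of syringe1_tip in the frame of warmer between 0.05 and 0.07 m and x of syringe2 in the frame of warmer between -0.018 and 0.018 m and x of syringe2_tip in the frame of warmer between 0.04 and 0.082 m and y of syringe2 in the frame of warmer between -0.1 and 0.1 m and z of syringe2 in the frame of warmer between 0.053 and 0.067 m and z of syringe2_tip in the frame of warmer between 0.05 and 0.07 m and x of syringe3 in the frame of warmer between -0.018 and 0.018 m and x of syringe3_tip in the frame of warmer between 0.04 and 0.082 m and y of syringe3 in the frame of warmer between -0.1 and 0.1 m and z of syringe3 in the frame of warmer between 0.053 and 0.067 m and z of syringe3_tip in the frame of warmer between 0.05 and 0.07 m and x of syringe4 in the frame of warmer between -0.018 and 0.018 m and x of syringe4_tip in the frame of warmer between 0.04 and 0.082 m and y of syringe4 in the frame of warmer between -0.1 and 0.1 m and z of syringe4 in the frame of warmer between 0.053 and 0.067 m and z of syringe4_tip in the frame of warmer between 0.05 and 0.07 m and value of joint switch below 0.15 rad and value of joint lid above 0.5 rad), for 0.2 s.
3. the lid is shut (under 0.06 rad), the isolator still off (value of joint lid below 0.06 rad and value of joint switch below 0.15 rad), for 0.2 s.
4. the clamp lever is down (under 0.1 rad) over the shut lid, the isolator still off (all of step 3 and value of joint clamp below 0.1 rad), for 0.2 s.
5. the isolator is on (over 0.95 rad) (value of joint switch above 0.95 rad), for 0.2 s.
At the end, for the whole second after the job is handed in: Every syringe present lies at rest in a groove (barrel middle within 18 mm of the bay's middle along it, axis 53 to 67 mm, nozzle end 50 to 70 mm above the bench, nozzle to the hinge); lid within 0.06 rad of shut, clamp within 0.1 rad of down, isolator within 0.1 rad of on (x of syringe1 in the frame of warmer between -0.018 and 0.018 m and x of syringe1_tip in the frame of warmer between 0.04 and 0.082 m and y of syringe1 in the frame of warmer between -0.1 and 0.1 m and z of syringe1 in the frame of warmer between 0.053 and 0.067 m and z of syringe1_tip in the frame of warmer between 0.05 and 0.07 m and x of syringe2 in the frame of warmer between -0.018 and 0.018 m and x of syringe2_tip in the frame of warmer between 0.04 and 0.082 m and y of syringe2 in the frame of warmer between -0.1 and 0.1 m and z of syringe2 in the frame of warmer between 0.053 and 0.067 m and z of syringe2_tip in the frame of warmer between 0.05 and 0.07 m and x of syringe3 in the frame of warmer between -0.018 and 0.018 m and x of syringe3_tip in the frame of warmer between 0.04 and 0.082 m and y of syringe3 in the frame of warmer between -0.1 and 0.1 m and z of syringe3 in the frame of warmer between 0.053 and 0.067 m and z of syringe3_tip in the frame of warmer between 0.05 and 0.07 m and x of syringe4 in the frame of warmer between -0.018 and 0.018 m and x of syringe4_tip in the frame of warmer between 0.04 and 0.082 m and y of syringe4 in the frame of warmer between -0.1 and 0.1 m and z of syringe4 in the frame of warmer between 0.053 and 0.067 m and z of syringe4_tip in the frame of warmer between 0.05 and 0.07 m and value of joint lid below 0.06 rad and value of joint clamp below 0.1 rad and value of joint switch above 0.95 rad and linear speed of each of syringe1, syringe2, syringe3, syringe4 below 0.03 m/s); the robot touches nothing.
It fails at once if another thing on the bench is pushed more than 50 mm away (distance of any of jar, beaker, slidebox, mouse, bottle from where it was at the start of the episode above 0.05 m).
It fails at once if the jar, beaker or bottle is tipped (angle between any of jar, beaker, bottle's own z axis and vertical above 0.6 rad).
Of syringe1, syringe2, syringe3, syringe4 only 2 to 4 are there at a start; the rules pass over those that are not, and their reading is None.
At some moment in a run one of syringe1, syringe2, syringe3, syringe4 may be knocked a few centimetres aside while the robot is not near it.
Once in a run the grip may slacken for a moment while it holds something.
It also fails if it takes over 210 s, if anything falls off the work surface, if the arm or the gripper's body presses on something with over 40 N, if the wrist force passes 120 N, or if a joint passes its speed limit or range.

## Working session

There is one attempt and no reset: what is moved stays moved. The work goes in short steps, Python scripts to look and compute and a shell command to move; the robot and the scene stay as the last step left them, time stands still between calls to the robot, and variables do not carry over. Pictures are saved under pics/ and viewed, about 12 in all and at most 16, crops included, and the job is handed in when it is done.

```bash
ls; mkdir -p pics
python3 - <<'E'
from plant import bot
import cv2
print({k:(v if not hasattr(v,'round') else v) for k,v in bot.get_obs().items()})
for c in ["scene","top"]:
    cv2.imwrite(f"pics/{c}0.png",bot.read_camera(c)[:,:,::-1])
    i=bot.camera_info(c); print(c,i)
for n in ["warmer","lid","clamp","clamp_grip","isolator","switch","syringe1","jar","beaker","slidebox","mouse","bottle"]:
    for c in ["top","scene"]:
        print(n,c,[(round(d['conf'],2),[round(float(x),3) for x in d['position']]) for d in bot.find_in(n,c)])
E
```

```text
pics
{'t': 0.0, 'joint_positions': array([-1.16799489e+00,  2.41391104e-01,  3.73342085e-03,  1.33518345e+00,
       -9.67297703e-06,  1.57081318e+00]), 'joint_velocities': array([-2.58850693e-04,  2.17146540e-04,  7.70453822e-05,  1.03121901e-03,
       -7.12012935e-05,  8.59029888e-04]), 'joint_torque': array([ 7.76320644e-05, -3.72317219e+01,  2.52408117e+01,  1.70350971e-02,
        4.91006097e-05,  7.88007611e-06]), 'ee_pos': array([ 0.19575242, -0.45941306,  0.23042738]), 'tool_rot': array([-1.37210113,  0.90885082, -0.90603444]), 'ft_force': array([ 0.27978788, -0.34570632,  0.70965314]), 'moment': array([ 0.01629544, -0.0295283 ,  0.00655722]), 'gripper_width': 0.08505624931602042}
scene {'mtx': array([[500.35644482,   0.        , 322.25741368],
       [  0.        , 500.35644482, 201.83508359],
       [  0.        ,   0.        ,   1.        ]]), 'world_from_camera': array([[-0.22659145, -0.79735246,  0.55936157,  1.39707138],
       [ 0.97398693, -0.18691515,  0.12811007,  0.27191239],
       [ 0.00240427,  0.5738395 ,  0.81896425,  1.44001888],
       [ 0.        ,  0.    
[... 1606 characters left out ...]
4, [0.516, -0.022, 0.186])]
syringe1 scene [(0.72, [0.472, -0.283, 0.022]), (0.7, [0.641, -0.157, 0.018]), (0.56, [0.445, -0.174, 0.022])]
jar top [(0.68, [0.62, -0.398, 0.069]), (0.46, [0.442, -0.176, 0.025])]
jar scene [(0.54, [0.635, -0.395, 0.057])]
beaker top [(0.53, [0.379, -0.035, 0.029])]
beaker scene [(0.71, [0.605, 0.153, 0.075]), (0.53, [0.383, -0.024, 0.051]), (0.35, [0.635, -0.393, 0.056])]
slidebox top [(0.57, [0.753, 0.015, 0.03])]
slidebox scene [(0.8, [0.758, 0.017, 0.034])]
mouse top [(0.71, [0.51, -0.435, 0.035]), (0.61, [0.531, 0.151, 0.038])]
mouse scene [(0.7, [0.519, -0.427, 0.031])]
bottle top [(0.89, [0.669, 0.339, 0.082])]
bottle scene [(0.64, [0.696, 0.35, 0.081])]
```

View pics/top0.png

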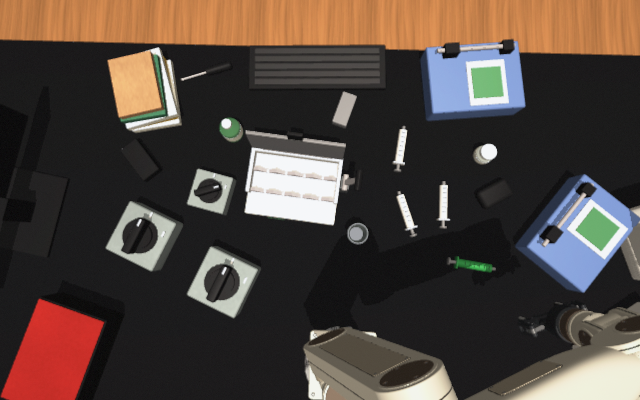

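View pics/scene0.png

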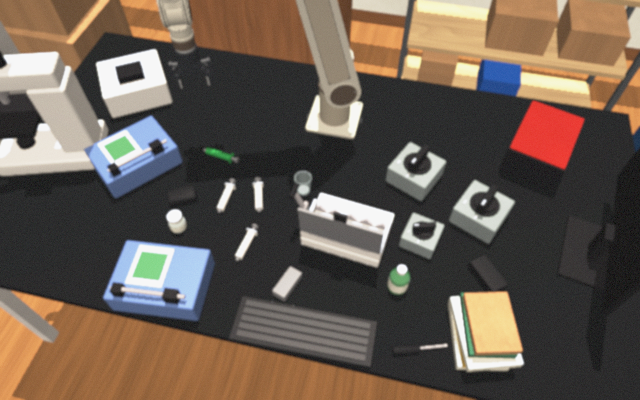

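Three white syringes (top view, px (400,148), (406,213), (443,204)), a green look-alike at (472,265) and the small isolator at (212,190). I'll zoom for poses.

Run:
```python
import cv2,numpy as np
im=cv2.imread("pics/top0.png")
a=cv2.resize(im[115:235,180:360],None,fx=4.4,fy=4.4,interpolation=cv2.INTER_CUBIC)
cv2.imwrite("pics/w0.png",a)
b=cv2.resize(im[120:240,385:465],None,fx=5,fy=5,interpolation=cv2.INTER_CUBIC)
cv2.imwrite("pics/s0.png",b)
```

```text
(no output)
```

View pics/w0.png

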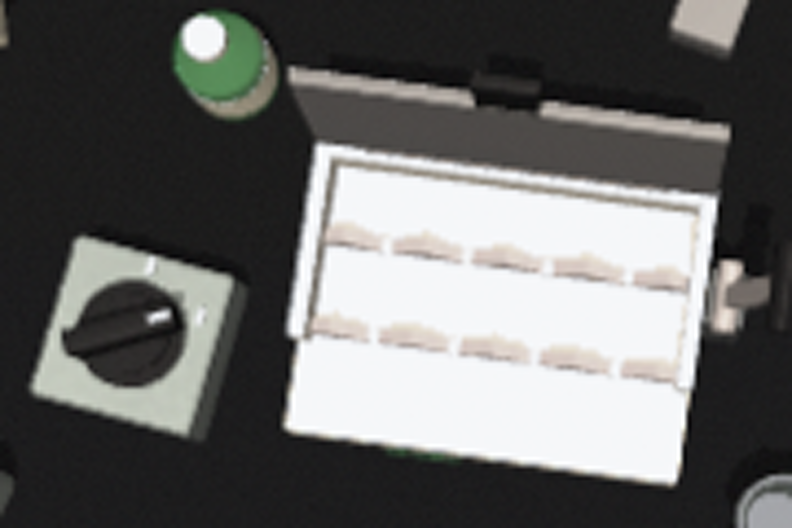

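View pics/s0.png

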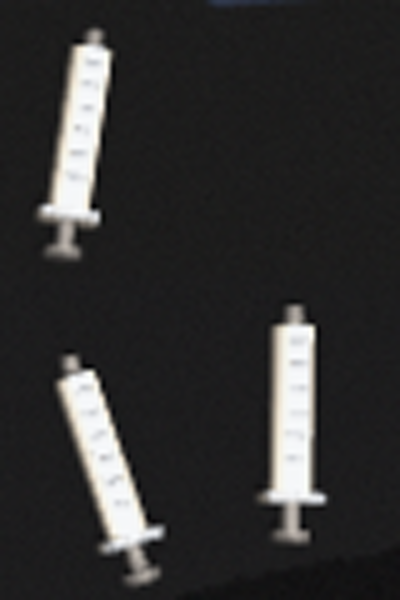

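```bash
cat > h.py <<'E'
import numpy as np, cv2
from plant import bot
from scipy.optimize import least_squares
from scipy.spatial.transform import Rotation as R
def cam(n):
    i=bot.camera_info(n); return np.array(i["mtx"]),np.array(i["world_from_camera"])
def proj(P,c):
    K,T=c; p=(np.asarray(P)-T[:3,3])@T[:3,:3]; p=p*[1,-1,-1]; q=p@K.T; return q[:,:2]/q[:,2:]
def unproj(uv,z,c):
    K,T=c; uv=np.atleast_2d(uv); d=np.c_[uv,np.ones(len(uv))]@np.linalg.inv(K).T*[1,-1,-1]@T[:3,:3].T
    return T[:3,3]+d*((np.asarray(z)-T[2,3])/d[:,2])[:,None]
def fit(L,uv,c,x0):
    L=np.array(L,float); uv=np.array(uv,float)
    def W(p): return np.c_[p[0]+L[:,0]*np.cos(p[2])-L[:,1]*np.sin(p[2]),p[1]+L[:,0]*np.sin(p[2])+L[:,1]*np.cos(p[2]),L[:,2]]
    r=least_squares(lambda p:(proj(W(p),c)-uv).ravel(),x0,loss="soft_l1"); return r.x,r.fun.reshape(-1,2) if r.fun.size==uv.size else r.fun
def go(target,tgt_axis=None):
    """print tool-frame shift (mm) to TCP target, and roll (deg) to bring jaw x axis to world yaw tgt_axis (rad)"""
    o=bot.get_obs(); M=R.from_rotvec(o["tool_rot"]).as_matrix()
    print("tcp",o["ee_pos"].round(4),"t",round(o["t"],2),"x",M[:,0].round(3),"y",M[:,1].round(3),"q",o["joint_positions"].round(2),"w",round(o["gripper_width"],4),"F",o["ft_force"].round(1))
    if target is not None: print("shift",(M.T@(np.array(target)-o["ee_pos"])*1000).round(1))
    if tgt_axis is not None:
        a=np.arctan2(M[1,0],M[0,0]); d=-(tgt_axis-a); d=(d+np.pi/2)%np.pi-np.pi/2; print("roll deg",np.degrees(d).round(1))
E
python3 - <<'E'
from h import *
c=cam("top"); T=c[1]
S=lambda u,f,o:(np.array(u,float)+.5)/f-.5+o
w=S([(285,432),(678,484),(290,335),(690,388),(335,162),(698,208)],4.4,np.array([180,115]))
L=np.array([(-105,132,40),(-105,-132,40),(-40,132,80),(-40,-132,80),(80,122,80),(80,-122,80)])/1e3
p,f=fit(L,w,c,[.52,.145,0]); print("warmer",p.round(4),np.degrees(p[2]).round(1),f.round(1).tolist())
L=np.array([(55,55,58),(55,-55,58),(-55,-55,58),(-55,55,58)])/1e3
b=S([(80,238),(236,277),(190,437),(30,390)],4.4,np.array([180,115]))
q,f=fit(L,b,c,[.487,.39,-.3]); print("iso",q.round(4),np.degrees(q[2]).round(1),f.round(1).tolist())
e=unproj(S([(68,342),(182,316)],4.4,np.array([180,115])),[.098]*2,c); print("bar",e.round(3),e.mean(0).round(3),np.linalg.norm(e[1]-e[0]),np.degrees(np.arctan2(*(e[1]-e[0])[[1,0]])))
for n,pts in dict(A=[(95,32),(63,255)],B=[(70,358),(143,580)],C=[(295,308),(291,540)]).items():
    s=unproj(S(pts,5,np.array([385,120])),[.012]*2,c); d=s[0]-s[1]; l=np.linalg.norm(d); u=d/l
    print(n,"tip",s[0].round(3),"len",l.round(3),"org",(s.mean(0)+u*.0075).round(4),"yaw",np.degrees(np.arctan2(d[1],d[0])).round(1))
E
```

```text
warmer [ 0.5146  0.157  -0.1051] -6.0 [[-0.3, 1.1], [0.1, 1.5], [-0.3, -0.2], [0.7, 0.1], [-0.9, -1.6], [0.9, -0.9]]
iso [ 0.4875  0.3979 -0.2426] -13.9 [[-0.3, -1.1], [0.4, 0.0], [-0.0, 0.2], [-0.1, 0.6]]
bar [[0.478 0.43  0.098]
 [0.497 0.358 0.098]] [0.487 0.394 0.098] 0.07456361574725223 -75.41136972786454
A tip [ 0.705 -0.167  0.012] len 0.138 org [ 0.6442 -0.1591  0.012 ] yaw -7.3
B tip [ 0.507 -0.154  0.012] len 0.138 org [ 0.4484 -0.1742  0.012 ] yaw 18.9
C tip [ 0.54  -0.288  0.012] len 0.138 org [ 0.4788 -0.2871  0.012 ] yaw -0.8
```

Run:
```python
from h import *
go([.487,.396,.16],np.radians(15.5))
print(bot.camera_info("wrist")["world_from_camera"])
```

```text
tcp [ 0.196  -0.46    0.2313] t 1.3 x [ 0.392 -0.92   0.   ] y [ 0. -0. -1.] q [-1.17  0.24  0.01  1.34  0.    1.57] w 0.0856 F [ 0.4  0.4 -0. ]
shift [-673.4   71.3  603.3]
roll deg -82.4
[[ 3.91234537e-01  8.80100774e-01  2.68994729e-01  2.65039264e-01]
 [-9.20290836e-01  3.74326615e-01  1.13773292e-01 -4.30645880e-01]
 [-5.59924229e-04 -2.92065425e-01  9.56398177e-01  3.74170736e-01]
 [ 0.00000000e+00  0.00000000e+00  0.00000000e+00  1.00000000e+00]]
```

```bash
python3 -m handwheel '[[[-673,0,603,0,0],[-673,0,603,0,0],[-673,0,603,0,0],[-673,0,603,0,0],[-673,0,603,0,0],[-673,0,603,0,0],[-673,0,603,0,0],[-673,0,603,0,0]]]' 40
python3 -m handwheel '[[[-425,20,381,0,0],[-425,20,381,0,0],[-425,20,381,0,0],[-425,20,381,0,0],[-425,20,381,0,0],[-425,20,381,0,0],[-425,20,381,0,0],[-425,20,381,0,0]]]'
python3 - <<'E'
from h import *
go([.487,.396,.15],np.radians(15.5))
E
```

```text
t: 1.97
ee_pos: [0.3034, -0.1427, 0.2316]
tool_rot: [-1.373, 0.907, -0.909]
ft_force: [0.7, 0.6, 0.4]
gripper_width: 0.0849
t: 2.63
ee_pos: [0.4109, 0.1733, 0.22]
tool_rot: [-1.372, 0.906, -0.909]
ft_force: [1.1, -1.7, 0.6]
gripper_width: 0.0851
tcp [0.4109 0.1733 0.22  ] t 2.63 x [ 0.392 -0.92   0.001] y [ 0.002 -0.    -1.   ] q [ 0.4   0.14 -0.15  1.28 -0.    3.14] w 0.0851 F [ 1.1 -1.7  0.6]
shift [-175.2   70.1  157.1]
roll deg -82.4
```

```bash
python3 -m handwheel '[[[0,0,0,-60,0],[0,0,0,-60,0],[-175,20,157,-82,0],[-175,20,157,-82,0],[-175,20,157,-82,0],[-175,20,157,-82,0],[-175,20,157,-82,0],[-175,20,157,-82,0]]]' 40
python3 - <<'E'
from h import *
go([.487,.396,.14],np.radians(15.5))
E
```

```text
t: 3.3
ee_pos: [0.4873, 0.3993, 0.199]
tool_rot: [-1.567, 0.125, -0.128]
ft_force: [0.6, 0.5, 0.6]
gripper_width: 0.0853
tcp [0.4873 0.3993 0.199 ] t 3.3 x [ 0.987 -0.16   0.002] y [ 0.002  0.    -1.   ] q [ 0.69  0.52  0.33  1.38 -0.    2.42] w 0.0853 F [0.6 0.5 0.6]
shift [ 0.2 59.  -3.4]
roll deg -24.7
```

Now roll, then take a wrist picture to check the isolator position before grasping.

```bash
python3 -m handwheel '[[[0,30,-3,-25,0],[0,30,-3,-25,0],[0,30,-3,-25,0],[0,30,-3,-25,0],[0,30,-3,-25,0],[0,30,-3,-25,0]]]' 40
python3 - <<'E'
from h import *
go([.487,.396,.069],np.radians(15.5))
c=cam("wrist"); im=bot.read_camera("wrist")[:,:,::-1].copy()
P=np.array([[.487+.037*k*np.cos(np.radians(-75)),.396+.037*k*np.sin(np.radians(-75)),.098] for k in(-1,0,1)])
for p in proj(P,c): cv2.circle(im,tuple(int(v) for v in p),3,(0,0,255),-1)
cv2.imwrite("pics/wr1.png",im)
for n in("switch","isolator"):print(n,[(round(d['conf'],2),np.round(d['position'],3)) for d in bot.find_in(n,"wrist")])
E
```

```text
t: 3.8
ee_pos: [0.4868, 0.3964, 0.1689]
tool_rot: [-1.56, -0.216, 0.213]
ft_force: [0.5, 0.3, -0.3]
gripper_width: 0.0854
tcp [0.4868 0.3964 0.1689] t 3.8 x [0.963 0.27  0.002] y [ 0.002  0.    -1.   ] q [ 0.68  0.52  0.26  1.31 -0.    1.98] w 0.0854 F [ 0.5  0.3 -0.3]
shift [-0.1 99.9 -0.4]
roll deg 0.2
switch [(0.98, array([0.486, 0.398, 0.098])), (0.93, array([0.265, 0.348, 0.1  ]))]
isolator [(0.88, array([0.276, 0.369, 0.079])), (0.81, array([0.489, 0.41 , 0.058])), (0.73, array([0.396, 0.509, 0.076]))]
```

View pics/wr1.png

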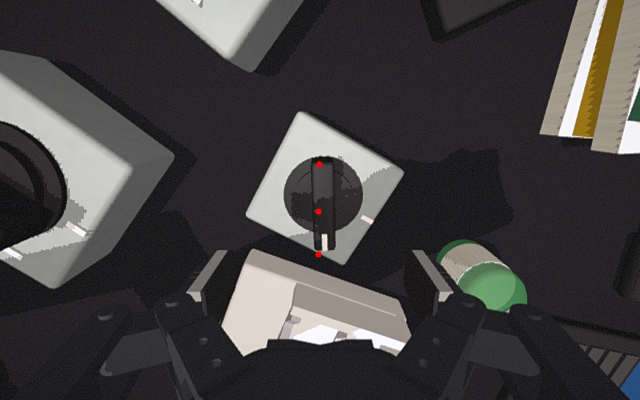

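Bar spans (324,155)–(324,250), about 3 mm right and 2 mm up from my overlay; correct and grasp.

```bash
python3 -m handwheel '[[[3,50,2,0,0],[3,99,2,0,0],[3,99,2,0,0],[3,99,2,0,0],[3,99,2,0,0.5],[3,99,2,0,1],[3,99,2,0,1],[3,99,2,0,1]]]' 40
python3 -m handwheel '[[[0,0,0,0,1],[0,0,0,0,1],[0,0,0,0,1],[0,0,0,0,1],[0,0,0,0,1],[0,0,0,0,1]]]' 40
python3 -m handwheel '[[[0,0,0,-7,1],[0,0,0,-14,1],[0,0,0,-21,1],[0,0,0,-28,1],[0,0,0,-35,1],[0,0,0,-42,1],[0,0,0,-49,1],[0,0,0,-49,1]]]' 40
python3 - <<'E'
from h import *
go([.487,.396,.069],np.radians(76)); print(bot.get_obs()["moment"])
E
```

```text
t: 4.62
ee_pos: [0.4909, 0.4002, 0.0728]
tool_rot: [-1.557, -0.22, 0.21]
ft_force: [-0.1, -1.3, 0.4]
gripper_width: 0.0386
t: 5.12
ee_pos: [0.4892, 0.4004, 0.0745]
tool_rot: [-1.556, -0.219, 0.213]
ft_force: [-5.3, -2.2, 7.0]
gripper_width: 0.0172
t: 5.78
ee_pos: [0.4882, 0.3996, 0.0746]
tool_rot: [-1.384, -0.883, 0.878]
ft_force: [-2.2, -2.2, 0.6]
gripper_width: 0.0173
tcp [0.4882 0.3996 0.0746] t 5.78 x [0.425 0.905 0.003] y [ 0.002  0.003 -1.   ] q [0.69 0.6  0.13 1.1  0.   1.12] w 0.0173 F [-2.2 -2.2  0.6]
shift [-3.8  5.6 -0.5]
roll deg -11.1
[-0.4360388   0.69136581  0.04685603]
```

```bash
python3 -m handwheel '[[[0,0,0,-6,1],[0,0,0,-12,1],[0,0,0,-15,1],[0,0,0,-15,1],[0,0,0,-15,1],[0,0,0,-15,1]]]' 40
python3 - <<'E'
from h import *
go(None,np.radians(76)); print(bot.get_obs()["moment"])
E
python3 -m handwheel '[[[0,0,0,0,0.4],[0,0,0,0,0.4],[0,0,0,0,0.4],[0,0,0,0,0.2],[0,0,0,0,0.2],[0,-40,0,0,0],[0,-80,0,0,0],[0,-100,0,0,0]]]'
python3 - <<'E'
from h import *
go([.34,-.05,.22],np.radians(80))
im=bot.read_camera("wrist")[:,:,::-1].copy()
cv2.imwrite("pics/wr2.png",im)
E
```

```text
t: 6.28
ee_pos: [0.4882, 0.3993, 0.0747]
tool_rot: [-1.288, -1.077, 1.072]
ft_force: [-1.0, -0.9, -1.2]
gripper_width: 0.0169
tcp [0.4882 0.3993 0.0747] t 6.28 x [0.18  0.984 0.003] y [ 0.001  0.003 -1.   ] q [0.68 0.6  0.13 1.1  0.   0.87] w 0.0169 F [-1.  -0.9 -1.2]
roll deg 3.6
[-0.25409645  0.36701882 -1.53285732]
t: 6.95
ee_pos: [0.4894, 0.4003, 0.1795]
tool_rot: [-1.288, -1.082, 1.068]
ft_force: [1.1, 0.3, 0.1]
gripper_width: 0.0851
tcp [0.4894 0.4003 0.1795] t 6.95 x [0.18  0.984 0.007] y [ 0.006  0.007 -1.   ] q [0.69 0.52 0.29 1.33 0.   0.87] w 0.0851 F [1.1 0.3 0.1]
shift [-469.5  -44.3   65.8]
roll deg -0.3
```

View pics/wr2.png

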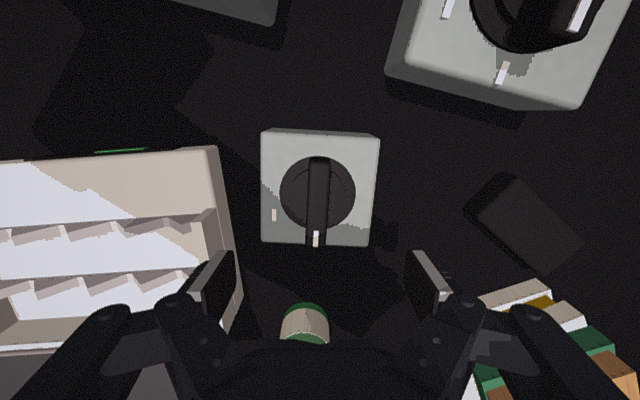

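The handle now points along the box's x axis at the off stop (bar (317,155)–(317,245), parallel to box edge; −1.5 N m against the stop). Next: syringe B.

Run:
```python
from h import *
go([.448,-.174,.25],np.radians(109))
```

```text
tcp [0.4909 0.4015 0.1834] t 7.0 x [0.18  0.984 0.013] y [ 0.011  0.011 -1.   ] q [0.69 0.52 0.29 1.33 0.   0.87] w 0.0852 F [1.  0.2 3. ]
shift [-573.   -73.3  -61.8]
roll deg -29.3
```

```bash
python3 -m handwheel '[[[0,-40,0,0,0],[0,-70,0,0,0],[-573,-70,-62,0,0],[-573,-70,-62,0,0],[-573,-70,-62,0,0],[-573,-70,-62,0,0],[-573,-70,-62,0,0],[-573,-70,-62,0,0]]]' 40
python3 - <<'E'
from h import *
go([.448,-.174,.22],np.radians(109))
E
```

```text
t: 7.67
ee_pos: [0.4714, 0.1498, 0.2504]
tool_rot: [-1.288, -1.089, 1.062]
ft_force: [1.1, -1.1, 0.8]
gripper_width: 0.0853
tcp [0.4714 0.1498 0.2504] t 7.67 x [0.179 0.984 0.013] y [ 0.012  0.011 -1.   ] q [0.3  0.21 0.02 1.36 0.01 0.48] w 0.0853 F [ 1.1 -1.1  0.8]
shift [-323.2   26.6  -34.6]
roll deg -29.3
```

```bash
python3 -m handwheel '[[[-323,0,-35,0,0],[-323,0,-35,0,0],[-323,0,-35,0,0],[-323,0,-35,0,0],[-323,0,-35,-8,0],[-323,0,-35,-15,0],[-323,0,-35,-22,0],[-323,10,-35,-29,0]]]' 40
cat > look.py <<'E'
from h import *
import sys
def seg(name,guess=None):
    o=bot.get_obs(); c=cam("wrist"); im=bot.read_camera("wrist")
    cv2.imwrite(f"pics/{name}.png",im[:,:,::-1])
    for d in bot.cut_out("syringe1","wrist"):
        m=d["region"]; v,u=np.nonzero(m)
        if len(u)<100: continue
        P=unproj(np.c_[u,v],np.full(len(u),.014),c)[:,:2]; rgb=im[m].mean(0)
        r=cv2.minAreaRect(P.astype(np.float32)*1000); bx=cv2.boxPoints(r)
        e=sorted([(bx[0]-bx[1],),(bx[1]-bx[2],)],key=lambda t:-np.linalg.norm(t[0]))[0][0]; u_=e/np.linalg.norm(e); u_=u_*np.sign(u_[0])
        ctr=np.array(r[0])/1000; org=ctr+.0075*u_
        edge=u.min()<2 or u.max()>637 or v.min()<2 or v.max()>397
        print(round(d["conf"],2),"len",round(max(r[1])),"w",round(min(r[1])),"org",org.round(4),"yaw",np.degrees(np.arctan2(u_[1],u_[0])).round(1),"rgb",rgb.round(),"edge",edge)
seg(sys.argv[1])
go([float(x) for x in sys.argv[2:5]],np.radians(float(sys.argv[5])))
E
python3 look.py sB .448 -.174 .004 109
```

```text
t: 8.33
ee_pos: [0.4503, -0.1585, 0.2414]
tool_rot: [-1.084, -1.411, 1.381]
ft_force: [1.7, -0.1, -0.2]
gripper_width: 0.085
0.98 len 139 w 34 org [ 0.4515 -0.1777] yaw 16.7 rgb [195. 191. 191.] edge False
0.87 len 141 w 39 org [ 0.4808 -0.2913] yaw -4.4 rgb [188. 184. 184.] edge False
0.76 len 67 w 23 org [ 0.3135 -0.3375] yaw -80.2 rgb [ 65. 101.  70.] edge True
0.75 len 148 w 35 org [ 0.6444 -0.1563] yaw -4.4 rgb [160. 152. 148.] edge False
tcp [ 0.449  -0.1607  0.2392] t 8.43 x [-0.242  0.97   0.007] y [ 0.011  0.01  -1.   ] q [-0.35  0.19 -0.04  1.33  0.01 -0.6 ] w 0.0854 F [0.1 0.1 0.3]
shift [-14.2 235.    7.2]
roll deg -5.0
```

View pics/sB.png

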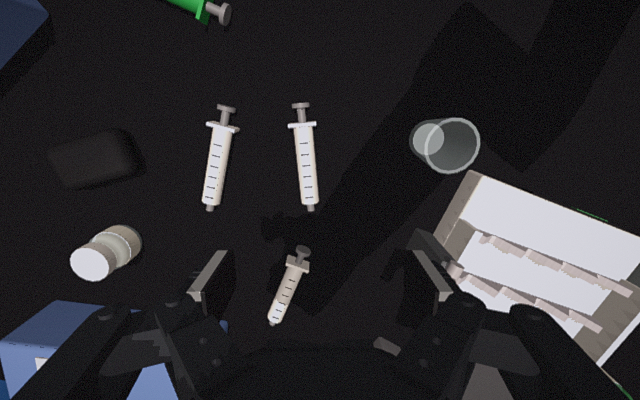

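```bash
python3 -m handwheel '[[[-17,40,6,-3.5,0],[-17,80,6,-3.5,0],[-17,120,6,-3.5,0],[-17,160,6,-3.5,0],[-17,195,6,-3.5,0],[-17,220,6,-3.5,0],[-17,225,6,-3.5,0],[-17,225,6,-3.5,0]]]' 40
python3 - <<'E'
from h import *
go([.450,-.177,.004],np.radians(107.5))
E
```

```text
t: 9.1
ee_pos: [0.4482, -0.1753, 0.0124]
tool_rot: [-1.047, -1.442, 1.419]
ft_force: [0.2, -0.2, 0.2]
gripper_width: 0.0851
tcp [ 0.4482 -0.1753  0.0124] t 9.1 x [-0.301  0.954  0.009] y [ 0.007  0.011 -1.   ] q [-0.38  0.42 -0.38  0.77  0.01 -0.69] w 0.0851 F [ 0.2 -0.2  0.2]
shift [-2.3  8.4 -1.1]
roll deg 0.0
```

```bash
python3 -m handwheel '[[[-2,7,-1,0,0],[-2,7,-1,0,0.4],[-2,7,-1,0,1],[-2,7,-1,0,1],[-2,7,-1,0,1],[-2,7,-1,0,1],[-2,7,-1,0,1],[-2,7,-1,0,1]]]' 40
python3 -m handwheel '[[[0,0,0,0,1],[0,0,0,0,1],[0,0,0,0,1],[0,0,0,0,1],[0,0,0,0,1],[0,0,0,0,1]]]' 40
python3 -m handwheel '[[[0,-30,0,0,1],[0,-70,0,0,1],[0,-110,0,0,1],[0,-150,0,0,1],[0,-190,0,0,1],[0,-230,0,0,1],[0,-260,0,0,1],[0,-260,0,0,1]]]' 40
python3 - <<'E'
from h import *
p=[.5146,.157,-.1051]
W=lambda x,y,z:[p[0]+x*np.cos(p[2])-y*np.sin(p[2]),p[1]+x*np.sin(p[2])+y*np.cos(p[2]),z]
print(W(0,.081,.1),W(0,.027,.1),W(0,-.027,.1))
go(W(0,.081,.26),np.radians(84))
E
```

```text
t: 9.77
ee_pos: [0.4504, -0.1771, 0.0063]
tool_rot: [-1.049, -1.443, 1.419]
ft_force: [-1.5, 0.8, 6.0]
gripper_width: 0.0229
t: 10.27
ee_pos: [0.4505, -0.1771, 0.0065]
tool_rot: [-1.049, -1.443, 1.419]
ft_force: [-1.4, 0.3, 3.6]
gripper_width: 0.022
t: 10.93
ee_pos: [0.4512, -0.1811, 0.2732]
tool_rot: [-1.062, -1.448, 1.419]
ft_force: [1.1, 0.1, -0.7]
gripper_width: 0.0222
[np.float64(0.5230974360224374), np.float64(0.2375530482417927), 0.1] [np.float64(0.5174324786741458), np.float64(0.18385101608059756), 0.1] [np.float64(0.5117675213258541), np.float64(0.13014898391940244), 0.1]
tcp [ 0.4512 -0.1811  0.2732] t 10.93 x [-0.301  0.954 -0.   ] y [ 0.02   0.006 -1.   ] q [-0.39  0.19  0.04  1.41  0.01 -0.7 ] w 0.0222 F [ 1.1  0.1 -0.7]
shift [ 377.7   17.1 -194.2]
roll deg 23.5
```

```bash
python3 -m handwheel '[[[378,0,-194,0,1],[378,0,-194,0,1],[378,0,-194,0,1],[378,0,-194,6,1],[378,0,-194,12,1],[378,0,-194,18,1],[378,0,-194,23.5,1],[378,0,-194,23.5,1]]]' 40
python3 - <<'E'
from h import *
go([.5231,.2375,.15],np.radians(84))
E
```

```text
t: 11.6
ee_pos: [0.5048, 0.1426, 0.2734]
tool_rot: [-1.267, -1.145, 1.116]
ft_force: [0.7, -0.6, -0.2]
gripper_width: 0.0222
tcp [0.5048 0.1426 0.2734] t 11.6 x [0.108 0.994 0.007] y [ 0.018  0.005 -1.   ] q [0.28 0.26 0.14 1.43 0.   0.38] w 0.0222 F [ 0.7 -0.6 -0.2]
shift [ 95.4 124.3  -5.8]
roll deg -0.2
```

```bash
python3 -m handwheel '[[[40,0,-6,0,1],[80,0,-6,0,1],[95,30,-6,0,1],[95,70,-6,0,1],[95,100,-6,0,1],[95,124,-6,0,1],[95,124,-6,0,1]]]' 40
python3 - <<'E'
from h import *
p=[.5146,.157,-.1051]
W=lambda x,y,z:[p[0]+x*np.cos(p[2])-y*np.sin(p[2]),p[1]+x*np.sin(p[2])+y*np.cos(p[2]),z]
go(W(0,.081,.054),np.radians(84))
c=cam("wrist"); im=bot.read_camera("wrist")[:,:,::-1].copy()
for y in(-.054,0,.054,.108):
    for x in(-.035,.026):
        q=proj([W(x,y,.07)],c)[0]; cv2.circle(im,(int(q[0]),int(q[1])),3,(0,0,255),-1)
for y in(-.081,-.027,.027):
        q=proj([W(-.035,y,.046)],c)[0]; cv2.circle(im,(int(q[0]),int(q[1])),3,(255,0,0),-1)
cv2.imwrite("pics/place1.png",im)
E
```

```text
t: 12.18
ee_pos: [0.5185, 0.2353, 0.1427]
tool_rot: [-1.262, -1.133, 1.127]
ft_force: [-1.9, 0.3, -0.9]
gripper_width: 0.0222
tcp [0.5185 0.2353 0.1427] t 12.18 x [0.107 0.994 0.   ] y [ 0.005 -0.    -1.   ] q [ 0.43  0.42  0.03  1.17 -0.    0.53] w 0.0222 F [-1.9  0.3 -0.9]
shift [ 2.7 88.7 -3.8]
roll deg -0.2
```

View pics/place1.png

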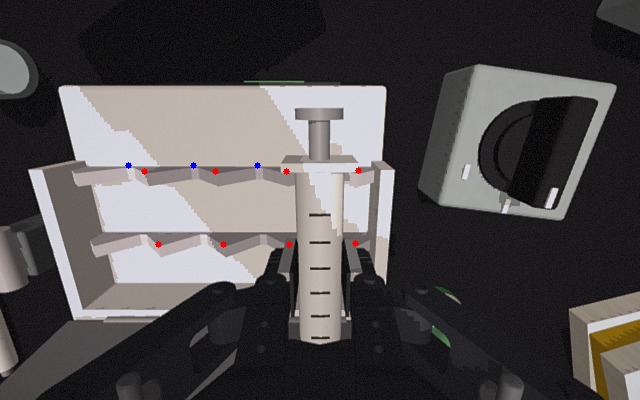

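Run:
```python
import cv2
a=cv2.imread("pics/place1.png")[145:330,25:405]
cv2.imwrite("pics/place1z.png",cv2.resize(a,None,fx=2.1,fy=3,interpolation=cv2.INTER_CUBIC))
```

```text
(no output)
```

View pics/place1z.png

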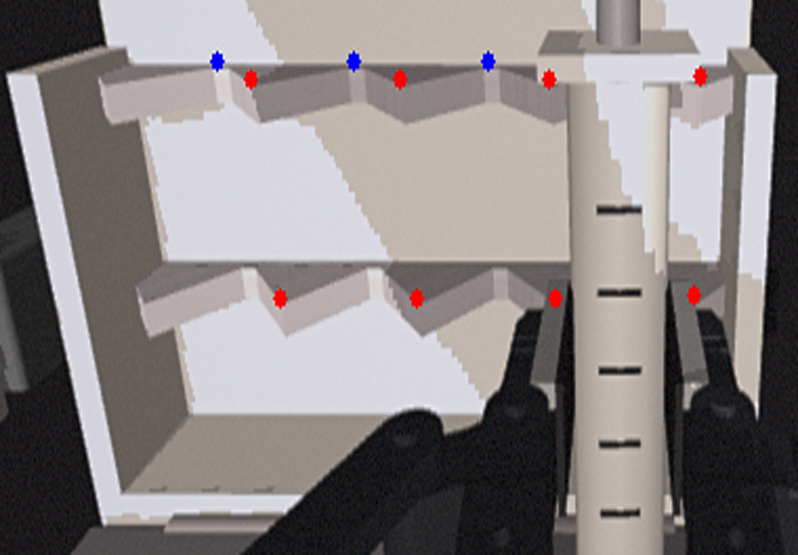

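```bash
python3 -m handwheel '[[[5,0,-5,0,1],[5,20,-5,0,1],[5,40,-5,0,1],[5,55,-5,0,1],[5,70,-5,0,1],[5,78,-5,0,1],[5,86,-5,0,1],[5,86,-5,0,1]]]' 40
python3 - <<'E'
from h import *
go([.5245,.2395,.055],np.radians(84))
E
```

```text
t: 12.9
ee_pos: [0.5269, 0.2405, 0.0598]
tool_rot: [-1.264, -1.137, 1.123]
ft_force: [-0.5, -0.2, -0.6]
gripper_width: 0.0221
tcp [0.5269 0.2405 0.0598] t 12.9 x [0.108 0.994 0.003] y [ 0.009  0.002 -1.   ] q [ 0.43  0.51 -0.06  0.99 -0.    0.54] w 0.0221 F [-0.5 -0.2 -0.6]
shift [-1.3  4.8  2.3]
roll deg -0.2
```

Continue down watching force, then open to half.

```bash
python3 -m handwheel '[[[-1,3,2,0,1],[-1,5,2,0,1],[-1,5,2,0,1]]]' 40
python3 -m handwheel '[[[0,0,0,0,0.65],[0,0,0,0,0.65],[0,0,0,0,0.6],[0,0,0,0,0.55],[0,0,0,0,0.55],[0,0,0,0,0.55]]]' 40
python3 -m handwheel '[[[0,-20,0,0,0.55],[0,-50,0,0,0.55],[0,-90,0,0,0.55],[0,-130,0,0,0.4],[0,-165,0,0,0.2],[0,-200,0,0,0],[0,-200,0,0,0]]]' 40
python3 look.py p1 .4788 -.2871 .25 89
```

```text
t: 13.15
ee_pos: [0.5257, 0.2396, 0.0565]
tool_rot: [-1.265, -1.138, 1.122]
ft_force: [-1.3, -2.3, 2.5]
gripper_width: 0.0222
t: 13.65
ee_pos: [0.5256, 0.2396, 0.0564]
tool_rot: [-1.265, -1.138, 1.122]
ft_force: [-0.1, 1.2, -0.0]
gripper_width: 0.0384
t: 14.23
ee_pos: [0.5265, 0.2409, 0.265]
tool_rot: [-1.27, -1.151, 1.111]
ft_force: [0.8, 0.7, 0.8]
gripper_width: 0.084
0.87 len 160 w 42 org [0.5362 0.2368] yaw -6.2 rgb [179. 172. 169.] edge False
0.66 len 147 w 54 org [ 0.6412 -0.1637] yaw -14.1 rgb [157. 152. 151.] edge False
tcp [0.5243 0.2398 0.2584] t 14.33 x [0.108 0.994 0.005] y [ 0.016  0.003 -1.   ] q [ 0.43  0.37  0.26  1.44 -0.    0.54] w 0.0856 F [-0.2  0.2 -0.8]
shift [-528.8    5.9  -11.5]
roll deg -5.2
```

View pics/p1.png

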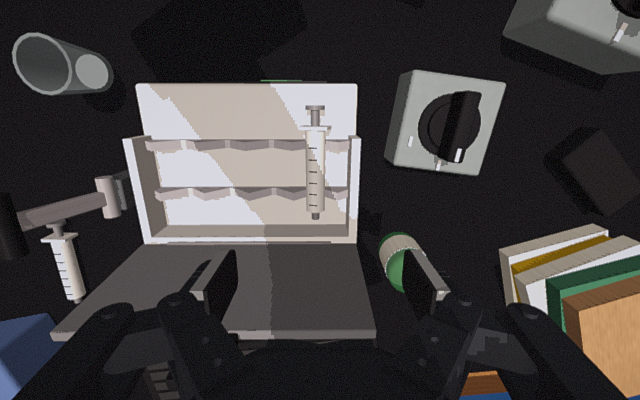

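```bash
python3 -m handwheel '[[[-529,0,-12,0,0],[-529,0,-12,0,0],[-529,0,-12,0,0],[-529,0,-12,0,0],[-529,0,-12,0,0],[-529,0,-12,0,0],[-529,0,-12,0,0],[-529,0,-12,0,0]]]' 40
python3 -m handwheel '[[[-203,0,-5,0,0],[-203,0,-5,-5,0],[-203,0,-5,-5,0],[-203,0,-5,-5,0],[-203,30,-5,-5,0],[-203,60,-5,-5,0],[-203,60,-5,-5,0],[-203,60,-5,-5,0]]]' 40
python3 look.py sC .4788 -.2871 .012 89
```

```text
t: 15.0
ee_pos: [0.4937, -0.0944, 0.2539]
tool_rot: [-1.263, -1.14, 1.12]
ft_force: [1.4, 0.2, -0.6]
gripper_width: 0.0855
t: 15.67
ee_pos: [0.4749, -0.2953, 0.1891]
tool_rot: [-1.215, -1.201, 1.184]
ft_force: [0.2, 0.4, 0.3]
gripper_width: 0.0858
0.97 len 138 w 33 org [ 0.4817 -0.2878] yaw -1.6 rgb [251. 250. 250.] edge False
0.7 len 130 w 24 org [ 0.3112 -0.3569] yaw 88.9 rgb [128. 217. 150.] edge True
0.64 len 101 w 73 org [ 0.3884 -0.0175] yaw -74.7 rgb [182. 186. 185.] edge True
0.56 len 130 w 24 org [ 0.6365 -0.1597] yaw -8.0 rgb [216. 211. 211.] edge False
tcp [ 0.4779 -0.2958  0.1933] t 15.77 x [0.02  1.    0.005] y [ 0.012  0.005 -1.   ] q [-0.56  0.38  0.09  1.28  0.01 -0.54] w 0.0851 F [ 0.9 -0.3  0.8]
shift [  7.8 181.4   1.3]
roll deg -0.1
```

```bash
python3 -m handwheel '[[[7,40,0,0,0],[7,80,0,0,0],[7,120,0,0,0],[7,150,0,0,0],[7,175,0,0,0],[7,178,0,0,0],[7,178,0,0,0]]]' 40
python3 - <<'E'
from h import *
go([.480,-.2875,.005],np.radians(88.6))
E
```

```text
t: 16.35
ee_pos: [0.4806, -0.2868, 0.0157]
tool_rot: [-1.221, -1.207, 1.187]
ft_force: [-0.0, 0.6, 0.0]
gripper_width: 0.0855
tcp [ 0.4806 -0.2868  0.0157] t 16.35 x [0.017 1.    0.006] y [ 0.011  0.005 -1.   ] q [-0.54  0.53 -0.16  0.87  0.01 -0.53] w 0.0855 F [-0.   0.6  0. ]
shift [-0.8 10.7  0.7]
roll deg 0.4
```

```bash
python3 -m handwheel '[[[-1,10,1,0,0],[-1,10,1,0,0.4],[-1,10,1,0,1],[-1,10,1,0,1],[-1,10,1,0,1],[-1,10,1,0,1],[-1,10,1,0,1],[-1,10,1,0,1]]]' 40
python3 -m handwheel '[[[0,0,0,0,1],[0,0,0,0,1],[0,0,0,0,1],[0,0,0,0,1],[0,0,0,0,1]]]' 40
python3 -m handwheel '[[[0,-30,0,0,1],[0,-70,0,0,1],[0,-110,0,0,1],[0,-150,0,0,1],[0,-190,0,0,1],[0,-230,0,0,1],[0,-258,0,0,1],[0,-258,0,0,1]]]' 40
python3 - <<'E'
from h import *
go([.519,.186,.27],np.radians(84))
E
```

```text
t: 17.02
ee_pos: [0.4802, -0.2881, 0.0066]
tool_rot: [-1.223, -1.207, 1.187]
ft_force: [0.3, 0.5, 5.4]
gripper_width: 0.0225
t: 17.43
ee_pos: [0.4803, -0.2882, 0.0066]
tool_rot: [-1.223, -1.207, 1.187]
ft_force: [-0.7, 0.3, 2.6]
gripper_width: 0.0222
t: 18.1
ee_pos: [0.4796, -0.2909, 0.2718]
tool_rot: [-1.236, -1.212, 1.187]
ft_force: [0.4, -0.6, -0.0]
gripper_width: 0.0225
tcp [ 0.4796 -0.2909  0.2718] t 18.1 x [ 0.018  1.    -0.002] y [ 0.023 -0.002 -1.   ] q [-0.55  0.34  0.24  1.45  0.01 -0.53] w 0.0225 F [ 0.4 -0.6 -0. ]
shift [477.5   1.7 -30.9]
roll deg 5.0
```

```bash
python3 -m handwheel '[[[477,0,-31,0,1],[477,0,-31,0,1],[477,0,-31,0,1],[477,0,-31,0,1],[477,0,-31,0,1],[477,0,-31,0,1],[477,0,-31,0,1],[477,0,-31,0,1]]]' 40
python3 -m handwheel '[[[150,0,-9,2.5,1],[150,0,-9,5,1],[150,0,-9,5,1],[150,0,-9,5,1],[150,40,-9,5,1],[150,80,-9,5,1],[150,110,-9,5,1],[150,120,-9,5,1]]]' 40
python3 - <<'E'
from h import *
go([.5188,.186,.0545],np.radians(84))
E
```

```text
t: 18.77
ee_pos: [0.5056, 0.0447, 0.2686]
tool_rot: [-1.235, -1.211, 1.187]
ft_force: [1.3, 0.3, -0.0]
gripper_width: 0.0222
t: 19.43
ee_pos: [0.5156, 0.1931, 0.142]
tool_rot: [-1.269, -1.137, 1.131]
ft_force: [-1.3, -0.2, -1.6]
gripper_width: 0.0222
tcp [0.5156 0.1931 0.142 ] t 19.43 x [ 0.104  0.995 -0.005] y [ 0.011 -0.006 -1.   ] q [ 0.36  0.39 -0.03  1.15 -0.01  0.47] w 0.0222 F [-1.3 -0.2 -1.6]
shift [-6.3 87.5 -2.9]
roll deg 0.0
```

```bash
python3 -m handwheel '[[[-6,0,-3,0,1],[-6,20,-3,0,1],[-6,40,-3,0,1],[-6,55,-3,0,1],[-6,68,-3,0,1],[-6,75,-3,0,1],[-6,80,-3,0,1],[-6,80,-3,0,1]]]' 40
python3 - <<'E'
from h import *
go([.5188,.186,.0550],np.radians(84))
E
```

```text
t: 20.1
ee_pos: [0.5192, 0.186, 0.0622]
tool_rot: [-1.269, -1.137, 1.131]
ft_force: [-0.4, -0.2, -0.5]
gripper_width: 0.0224
tcp [0.5192 0.186  0.0622] t 20.1 x [ 0.104  0.995 -0.005] y [ 0.011 -0.006 -1.   ] q [ 0.35  0.46 -0.14  0.96 -0.01  0.45] w 0.0224 F [-0.4 -0.2 -0.5]
shift [-0.   7.2  0.5]
roll deg 0.0
```

```bash
python3 -m handwheel '[[[0,4,0,0,1],[0,7,0,0,1],[0,7,0,0,1]]]' 40
python3 -m handwheel '[[[0,0,0,0,0.65],[0,0,0,0,0.65],[0,0,0,0,0.6],[0,0,0,0,0.55],[0,0,0,0,0.55],[0,0,0,0,0.55]]]' 40
python3 -m handwheel '[[[0,-20,0,0,0.55],[0,-50,0,0,0.55],[0,-90,0,0,0.55],[0,-130,0,0,0.4],[0,-165,0,0,0.2],[0,-200,0,0,0],[0,-200,0,0,0]]]' 40
python3 look.py p2 .642 -.159 .26 82.7
```

```text
t: 20.35
ee_pos: [0.5205, 0.1856, 0.0565]
tool_rot: [-1.272, -1.138, 1.129]
ft_force: [0.0, -2.5, 2.8]
gripper_width: 0.0225
t: 20.85
ee_pos: [0.5204, 0.1857, 0.0564]
tool_rot: [-1.272, -1.138, 1.129]
ft_force: [0.6, 0.1, -0.2]
gripper_width: 0.0388
t: 21.43
ee_pos: [0.521, 0.1884, 0.2647]
tool_rot: [-1.277, -1.151, 1.119]
ft_force: [0.7, -0.4, 1.6]
gripper_width: 0.0838
0.92 len 159 w 37 org [0.5318 0.1819] yaw -6.1 rgb [169. 160. 154.] edge False
0.88 len 158 w 41 org [0.5366 0.2393] yaw -9.9 rgb [195. 192. 192.] edge False
0.65 len 129 w 37 org [ 0.6507 -0.1601] yaw -13.2 rgb [175. 170. 169.] edge False
0.57 len 157 w 107 org [ 0.5809 -0.1227] yaw 83.9 rgb [61. 57. 57.] edge False
tcp [0.5187 0.1875 0.2583] t 21.53 x [ 0.105  0.995 -0.003] y [ 0.018 -0.005 -1.   ] q [ 0.35  0.32  0.19  1.42 -0.01  0.46] w 0.0854 F [ 0.   0.4 -0.4]
shift [-331.7    2.2 -158.9]
roll deg 1.3
```

View pics/p2.png

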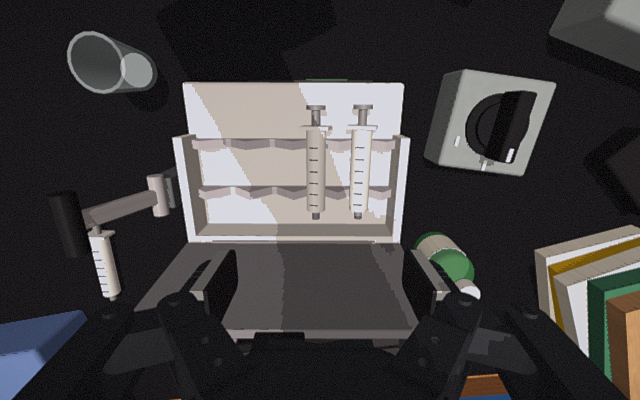

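```bash
python3 -m handwheel '[[[-332,0,-30,0,0],[-332,0,-60,0,0],[-332,0,-90,0,0],[-332,0,-120,0,0],[-332,0,-159,0,0],[-332,0,-159,0,0],[-332,0,-159,0,0],[-332,0,-159,0,0]]]' 40
python3 - <<'E'
from h import *
go([.640,-.159,.2],np.radians(82.7))
E
```

```text
t: 22.2
ee_pos: [0.6218, -0.1246, 0.2591]
tool_rot: [-1.27, -1.14, 1.127]
ft_force: [1.4, -0.8, 1.0]
gripper_width: 0.0853
tcp [ 0.6218 -0.1246  0.2591] t 22.2 x [ 0.105  0.994 -0.003] y [ 0.014 -0.004 -1.   ] q [-0.2   0.5   0.46  1.51 -0.   -0.09] w 0.0853 F [ 1.4 -0.8  1. ]
shift [-32.1  59.5 -20.9]
roll deg 1.3
```

```bash
python3 -m handwheel '[[[-32,30,-21,1,0],[-32,59,-21,1,0],[-32,59,-21,1,0],[-32,59,-21,1,0],[-32,59,-21,1,0]]]' 40
python3 look.py sA .642 -.159 .012 82.7
```

```text
t: 22.62
ee_pos: [0.6396, -0.1581, 0.2003]
tool_rot: [-1.275, -1.126, 1.115]
ft_force: [-0.4, -0.2, 0.6]
gripper_width: 0.0856
0.77 len 140 w 35 org [ 0.6468 -0.159 ] yaw -7.0 rgb [195. 191. 191.] edge False
tcp [ 0.6409 -0.1578  0.2028] t 22.72 x [ 0.121  0.993 -0.003] y [ 0.017 -0.005 -1.   ] q [-0.24  0.57  0.42  1.41 -0.   -0.12] w 0.0852 F [ 0.3  0.5 -0.2]
shift [ -0.5 190.8   2.1]
roll deg 0.4
```

```bash
python3 -m handwheel '[[[0,40,-1,0,0],[0,80,-1,0,0],[0,120,-1,0,0],[0,155,-1,0,0],[0,180,-1,0,0],[0,186,-1,0,0],[0,186,-1,0,0]]]' 40
python3 - <<'E'
from h import *
go([.645,-.159,.0055],np.radians(83))
E
```

```text
t: 23.3
ee_pos: [0.6445, -0.1576, 0.0164]
tool_rot: [-1.277, -1.13, 1.116]
ft_force: [-0.8, 1.0, 1.0]
gripper_width: 0.0851
tcp [ 0.6445 -0.1576  0.0164] t 23.3 x [ 0.119  0.993 -0.003] y [ 0.015 -0.004 -1.   ] q [-0.24  0.7   0.16  1.01 -0.   -0.12] w 0.0851 F [-0.8  1.   1. ]
shift [-1.3 10.9 -0.5]
roll deg 0.2
```

```bash
python3 -m handwheel '[[[-1,10,0,0,0],[-1,10,0,0,0.4],[-1,10,0,0,1],[-1,10,0,0,1],[-1,10,0,0,1],[-1,10,0,0,1],[-1,10,0,0,1],[-1,10,0,0,1]]]' 40
python3 -m handwheel '[[[0,0,0,0,1],[0,0,0,0,1],[0,0,0,0,1],[0,0,0,0,1],[0,0,0,0,1]]]' 40
python3 -m handwheel '[[[0,-30,0,0,1],[0,-70,0,0,1],[0,-110,0,0,1],[0,-150,10,0,1],[0,-190,30,0,1],[0,-230,60,0,1],[0,-258,90,0,1],[0,-258,120,0,1]]]' 40
python3 - <<'E'
from h import *
go([.5132,.132,.265],np.radians(84))
E
```

```text
t: 23.97
ee_pos: [0.6453, -0.1589, 0.0076]
tool_rot: [-1.279, -1.131, 1.115]
ft_force: [-0.6, 0.5, 4.9]
gripper_width: 0.0223
t: 24.38
ee_pos: [0.6453, -0.1589, 0.0076]
tool_rot: [-1.279, -1.131, 1.115]
ft_force: [-0.6, 0.3, 1.8]
gripper_width: 0.0221
t: 25.05
ee_pos: [0.5238, -0.1439, 0.2684]
tool_rot: [-1.287, -1.137, 1.112]
ft_force: [0.6, -0.4, 1.2]
gripper_width: 0.0225
tcp [ 0.5238 -0.1439  0.2684] t 25.05 x [ 0.119  0.993 -0.004] y [ 0.026 -0.007 -1.   ] q [-0.27  0.29  0.17  1.42 -0.   -0.15] w 0.0225 F [ 0.6 -0.4  1.2]
shift [272.7   1.1  43.4]
roll deg -0.8
```

```bash
python3 -m handwheel '[[[273,0,43,-1,1],[273,0,43,-1,1],[273,0,43,-1,1],[273,0,43,-1,1],[273,0,43,-1,1],[273,0,43,-1,1],[273,0,43,-1,1],[273,0,43,-1,1]]]' 40
python3 -m handwheel '[[[0,30,0,0,1],[0,65,0,0,1],[0,100,0,0,1],[0,120,0,0,1],[0,130,0,0,1],[0,130,0,0,1]]]' 40
python3 - <<'E'
from h import *
go([.5132,.132,.0555],np.radians(84))
E
```

```text
t: 25.72
ee_pos: [0.5128, 0.1372, 0.2654]
tool_rot: [-1.274, -1.155, 1.13]
ft_force: [-0.1, -0.7, -0.4]
gripper_width: 0.0225
t: 26.22
ee_pos: [0.514, 0.1354, 0.1325]
tool_rot: [-1.271, -1.15, 1.134]
ft_force: [-0.9, 0.1, -0.7]
gripper_width: 0.0222
tcp [0.514  0.1354 0.1325] t 26.22 x [ 0.095  0.995 -0.005] y [ 0.019 -0.007 -1.   ] q [ 0.26  0.35 -0.11  1.1  -0.01  0.36] w 0.0222 F [-0.9  0.1 -0.7]
shift [-3.1 77.   2. ]
roll deg 0.5
```

```bash
python3 -m handwheel '[[[-3,0,1,0.5,1],[-3,20,1,0.5,1],[-3,40,1,0.5,1],[-3,52,1,0.5,1],[-3,62,1,0.5,1],[-3,70,1,0.5,1],[-3,70,1,0.5,1]]]' 40
python3 - <<'E'
from h import *
go([.5132,.132,.056],np.radians(84))
E
```

```text
t: 26.8
ee_pos: [0.514, 0.1318, 0.0621]
tool_rot: [-1.275, -1.142, 1.127]
ft_force: [0.4, -0.8, -0.8]
gripper_width: 0.0224
tcp [0.514  0.1318 0.0621] t 26.8 x [ 0.104  0.995 -0.005] y [ 0.018 -0.007 -1.   ] q [ 0.26  0.42 -0.2   0.93 -0.01  0.36] w 0.0224 F [ 0.4 -0.8 -0.8]
shift [0.2 6.1 0.9]
roll deg 0.0
```

```bash
python3 -m handwheel '[[[0,4,0,0,1],[0,6,0,0,1],[0,6,0,0,1]]]' 40
python3 -m handwheel '[[[0,0,0,0,0.65],[0,0,0,0,0.65],[0,0,0,0,0.6],[0,0,0,0,0.55],[0,0,0,0,0.55],[0,0,0,0,0.55]]]' 40
python3 -m handwheel '[[[0,-20,0,0,0.55],[0,-50,0,0,0.55],[0,-90,0,0,0.55],[0,-130,0,0,0.7],[0,-165,0,0,0.9],[0,-208,0,0,1],[0,-208,0,0,1],[0,-208,0,0,1]]]' 40
python3 - <<'E'
from h import *
p=[.516,.159,-.1051]
W=lambda x,y,z:[p[0]+x*np.cos(p[2])-y*np.sin(p[2]),p[1]+x*np.sin(p[2])+y*np.cos(p[2]),z]
go(W(.165,-.075,.25),np.radians(84))
c=cam("scene"); im=bot.read_camera("scene")[:,:,::-1].copy()
T=cam("top"); im2=bot.read_camera("top")[:,:,::-1]
a=cv2.resize(im[170:280,240:450],(798,418),interpolation=cv2.INTER_CUBIC); cv2.imwrite("pics/sc3.png",a); cv2.imwrite("pics/top3.png",im2)
L=[d for d in bot.cut_out("lid","scene")]
for th in(1.5,1.6,1.7,1.8):
    P=[W(.09-.175*np.cos(th),y,.085+.175*np.sin(th)) for y in(-.02,.02)]+[W(.09-.135*np.cos(th),y,.085+.135*np.sin(th)) for y in(-.131,.131)]
    print(th,((proj(P,c)-[240,170])*3.8).round(0).tolist())
E
```

```text
t: 27.05
ee_pos: [0.515, 0.1315, 0.057]
tool_rot: [-1.277, -1.143, 1.127]
ft_force: [0.2, -1.5, -0.3]
gripper_width: 0.0226
t: 27.55
ee_pos: [0.5149, 0.1316, 0.057]
tool_rot: [-1.277, -1.143, 1.127]
ft_force: [-0.7, 1.2, -0.2]
gripper_width: 0.0381
t: 28.22
ee_pos: [0.5125, 0.1337, 0.2684]
tool_rot: [-1.28, -1.15, 1.121]
ft_force: [0.4, 0.1, 0.2]
gripper_width: 0.0002
tcp [0.5125 0.1337 0.2684] t 28.22 x [ 0.104  0.995 -0.003] y [ 0.028 -0.006 -1.   ] q [ 0.26  0.27  0.14  1.41 -0.01  0.37] w 0.0002 F [0.4 0.1 0.2]
shift [ -49.5   23.2 -165.2]
roll deg 0.0
1.5 [[369.0, 132.0], [419.0, 147.0], [232.0, 126.0], [556.0, 219.0]]
1.6 [[362.0, 150.0], [413.0, 165.0], [225.0, 139.0], [551.0, 233.0]]
1.7 [[354.0, 169.0], [405.0, 184.0], [219.0, 153.0], [547.0, 248.0]]
1.8 [[347.0, 190.0], [398.0, 205.0], [213.0, 168.0], [542.0, 264.0]]
```

View pics/sc3.png

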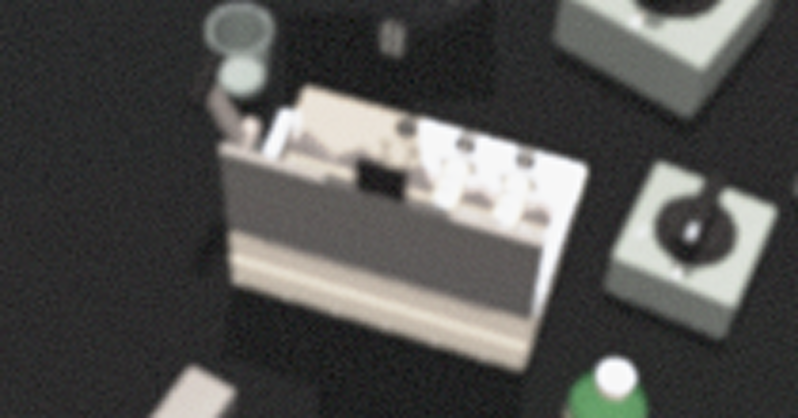

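```bash
python3 -m handwheel '[[[-25,0,0,0,1],[-49,0,0,0,1],[-49,0,-40,0,1],[-49,0,-80,0,1],[-49,0,-120,0,1],[-49,0,-160,0,1],[-49,0,-165,0,1],[-49,0,-165,0,1]]]' 40
python3 - <<'E'
from h import *
p=[.516,.159,-.1051]
W=lambda x,y,z:[p[0]+x*np.cos(p[2])-y*np.sin(p[2]),p[1]+x*np.sin(p[2])+y*np.cos(p[2]),z]
go(W(.165,-.075,.18),np.radians(84))
cv2.imwrite("pics/top4.png",cv2.resize(bot.read_camera("top")[110:235,220:370,::-1],None,fx=4.6,fy=4.6,interpolation=cv2.INTER_CUBIC))
E
```

```text
t: 29.03
ee_pos: [0.6696, 0.0663, 0.2603]
tool_rot: [-1.271, -1.133, 1.133]
ft_force: [-0.1, -0.5, 0.7]
gripper_width: -0.0
tcp [0.6696 0.0663 0.2603] t 29.03 x [ 0.106  0.994 -0.008] y [ 0.009 -0.009 -1.   ] q [ 0.1   0.6   0.62  1.59 -0.01  0.21] w -0.0 F [-0.1 -0.5  0.7]
shift [ 1.8 80.3 -1.7]
roll deg -0.1
```

View pics/top4.png

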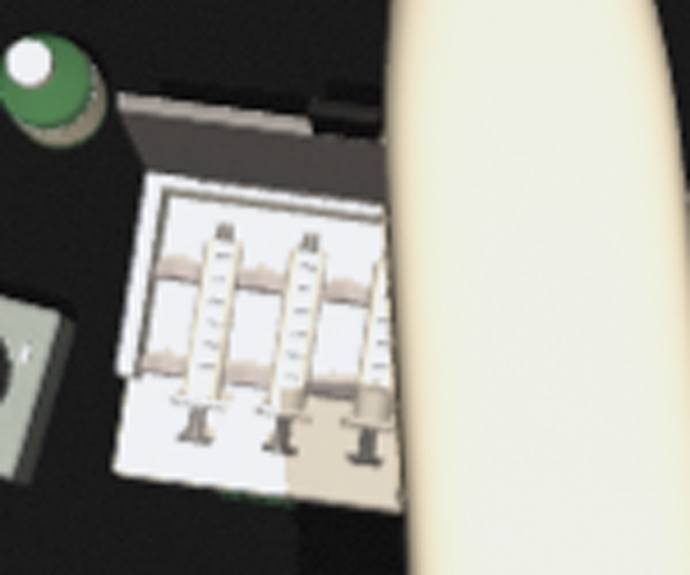

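All three lie in grooves (flanges at (200,400), (287,412), (372,420), just outside the front comb). Now push the lid from behind.

```bash
python3 -m handwheel '[[[2,30,-2,0,1],[2,60,-2,0,1],[2,80,-2,0,1],[2,80,-2,0,1],[2,80,15,0,1],[2,80,30,0,1]]]' 40
python3 -m handwheel '[[[0,0,12,0,1],[0,0,24,0,1],[0,0,36,0,1],[0,0,48,0,1],[0,0,60,0,1],[0,0,60,0,1]]]' 40
python3 - <<'E'
from h import *
p=[.516,.159,-.1051]
W=lambda x,y,z:[p[0]+x*np.cos(p[2])-y*np.sin(p[2]),p[1]+x*np.sin(p[2])+y*np.cos(p[2]),z]
go(W(.025,-.075,.1745),np.radians(84))
E
```

```text
t: 29.58
ee_pos: [0.6379, 0.0713, 0.1832]
tool_rot: [-1.271, -1.136, 1.132]
ft_force: [1.2, -1.3, 0.3]
gripper_width: 0.0001
t: 30.08
ee_pos: [0.5763, 0.0781, 0.1854]
tool_rot: [-1.272, -1.138, 1.131]
ft_force: [-0.2, -0.2, -0.7]
gripper_width: -0.0001
tcp [0.5763 0.0781 0.1854] t 30.08 x [ 0.104  0.995 -0.007] y [ 0.013 -0.008 -1.   ] q [ 0.14  0.41  0.13  1.28 -0.01  0.24] w -0.0001 F [-0.2 -0.2 -0.7]
shift [-0.7 10.3 43.7]
roll deg 0.0
```

```bash
python3 -m handwheel '[[[0,2,12,0,1],[0,4,24,0,1],[0,7,34,0,1],[0,10,44,0,1],[0,18,54,0,1],[0,28,63,0,1],[0,38,71,0,1],[0,38,71,0,1]]]' 40
python3 - <<'E'
from h import *
p=[.516,.159,-.1051]
W=lambda x,y,z:[p[0]+x*np.cos(p[2])-y*np.sin(p[2]),p[1]+x*np.sin(p[2])+y*np.cos(p[2]),z]
go(W(-.019,-.075,.088),np.radians(84))
c=cam("scene"); im=bot.read_camera("scene")[:,:,::-1]
cv2.imwrite("pics/sc4.png",cv2.resize(im[130:290,220:450],(690,480),interpolation=cv2.INTER_CUBIC))
E
```

```text
t: 30.75
ee_pos: [0.5041, 0.0852, 0.1465]
tool_rot: [-1.271, -1.138, 1.133]
ft_force: [-1.3, 0.3, -0.4]
gripper_width: 0.0003
tcp [0.5041 0.0852 0.1465] t 30.75 x [ 0.103  0.995 -0.007] y [ 0.011 -0.008 -1.   ] q [ 0.17  0.31 -0.13  1.12 -0.01  0.28] w 0.0003 F [-1.3  0.3 -0.4]
shift [ 0.1 58.3 15.6]
roll deg 0.1
```

View pics/sc4.png

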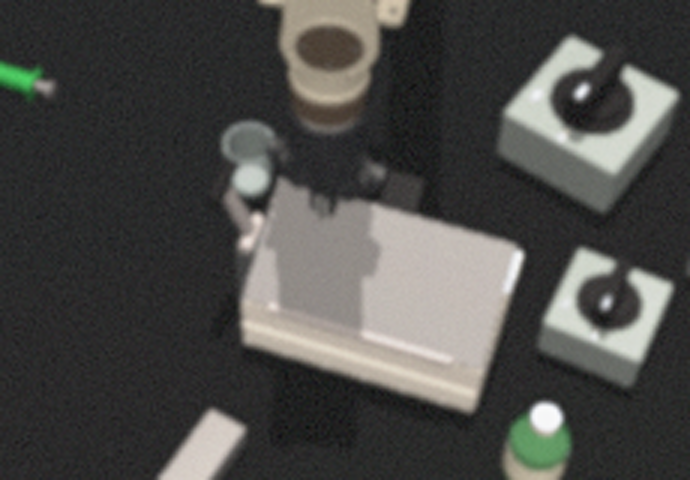

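Lid is following, well forward and down. Continue the arc and press it shut.

```bash
python3 -m handwheel '[[[0,10,5,0,1],[0,20,9,0,1],[0,29,12,0,1],[0,38,14,0,1],[0,46,15,0,1],[0,53,15,0,1]]]' 40
python3 -m handwheel '[[[0,4,0,0,1],[0,7,0,0,1],[0,8,0,0,1],[0,8,0,0,1]]]' 40
python3 - <<'E'
from h import *
go(None)
E
```

```text
t: 31.3
ee_pos: [0.4908, 0.0863, 0.0934]
tool_rot: [-1.271, -1.138, 1.132]
ft_force: [-0.9, 0.2, 0.6]
gripper_width: 0.0001
t: 31.63
ee_pos: [0.4907, 0.0863, 0.0897]
tool_rot: [-1.272, -1.14, 1.131]
ft_force: [-12.9, -0.8, 33.6]
gripper_width: -0.0001
tcp [0.4907 0.0863 0.0897] t 31.63 x [ 0.103  0.995 -0.007] y [ 0.014 -0.008 -1.   ] q [ 0.18  0.34 -0.25  0.97 -0.01  0.28] w -0.0001 F [-12.9  -0.8  33.6]
```

```bash
python3 -m handwheel '[[[0,-40,0,0,1],[0,-80,0,0,1],[0,-120,0,0,1],[0,-160,0,0,1],[0,-190,0,0,1],[0,-190,0,0,1],[0,-190,0,0,1]]]' 40
cat > clamp.py <<'E'
from h import *
p=[.516,.159,-.1051]
W=lambda x,y,z:[p[0]+x*np.cos(p[2])-y*np.sin(p[2]),p[1]+x*np.sin(p[2])+y*np.cos(p[2]),z]
import sys
go(W(*[float(v)/1000 for v in sys.argv[1:4]]),np.radians(84))
E
python3 clamp.py 20 -228 270
python3 - <<'E'
from h import *
im=bot.read_camera("wrist")
for n in("clamp_grip","clamp"):
  for cn in("wrist","scene"): 
    if cn=="scene":bot.read_camera(cn)
    print(n,cn,[(round(d['conf'],2),np.round(d['position'],3)) for d in bot.find_in(n,cn)][:3])
E
```

```text
t: 32.22
ee_pos: [0.4896, 0.0879, 0.2816]
tool_rot: [-1.275, -1.144, 1.128]
ft_force: [-0.3, -0.4, -1.3]
gripper_width: 0.0001
tcp [0.4896 0.0879 0.2816] t 32.22 x [ 0.103  0.995 -0.005] y [ 0.019 -0.007 -1.   ] q [ 0.18  0.21  0.09  1.44 -0.01  0.29] w 0.0001 F [-0.3 -0.4 -1.3]
shift [-154.5   13.2  -38.2]
roll deg 0.1
clamp_grip wrist [(0.79, array([ 0.51 , -0.014,  0.186])), (0.43, array([0.472, 0.245, 0.068]))]
clamp_grip scene [(0.54, array([ 0.523, -0.011,  0.184]))]
clamp wrist [(0.6, array([ 0.511, -0.014,  0.185])), (0.48, array([0.505, 0.151, 0.093]))]
clamp scene [(0.51, array([ 0.523, -0.012,  0.186]))]
```

```bash
python3 -m handwheel '[[[-40,0,-10,0,1],[-80,0,-20,0,1],[-120,0,-38,0,1],[-154,0,-38,0,1],[-154,0,-38,0,1],[-154,30,-38,0,1],[-154,60,-38,0,1],[-154,60,-38,0,1]]]' 40
python3 clamp.py 20 -225 155
```

```text
t: 33.23
ee_pos: [0.5056, -0.0696, 0.2134]
tool_rot: [-1.261, -1.128, 1.138]
ft_force: [-2.4, 1.3, -1.4]
gripper_width: 0.0
tcp [ 0.5056 -0.0696  0.2134] t 33.23 x [ 0.104  0.995 -0.007] y [-0.002 -0.007 -1.   ] q [-0.13  0.27 -0.    1.3  -0.01 -0.03] w 0.0 F [-2.4  1.3 -1.4]
shift [ 3.8 58.4 -6.4]
roll deg 0.0
```

```bash
python3 -m handwheel '[[[4,30,-6,0,1],[4,58,-6,0,1],[4,58,-6,0,1],[19,58,-6,0,1],[34,58,-6,0,1],[49,56,-6,0,1],[64,52,-6,0,1],[78,46,-6,0,1]]]' 40
python3 clamp.py 20 -136 175
python3 clamp.py 20 -105 163
```

```text
t: 33.9
ee_pos: [0.5201, 0.0077, 0.169]
tool_rot: [-1.262, -1.128, 1.138]
ft_force: [0.1, -2.3, -0.9]
gripper_width: 0.0001
tcp [0.5201 0.0077 0.169 ] t 33.9 x [ 0.104  0.995 -0.008] y [-0.001 -0.008 -1.   ] q [ 0.02  0.32 -0.06  1.2  -0.01  0.12] w 0.0001 F [ 0.1 -2.3 -0.9]
shift [14.  -6.1 -0.1]
roll deg 0.0
tcp [0.5201 0.0077 0.169 ] t 33.9 x [ 0.104  0.995 -0.008] y [-0.001 -0.008 -1.   ] q [ 0.02  0.32 -0.06  1.2  -0.01  0.12] w 0.0001 F [ 0.1 -2.3 -0.9]
shift [45.1  5.7 -0.1]
roll deg 0.0
```

```bash
python3 -m handwheel '[[[14,-6,0,0,1],[25,-3,0,0,1],[35,1,0,0,1],[45,6,0,0,1],[56,13,0,0,1],[67,20,0,0,1],[67,20,0,0,1]]]' 40
python3 - <<'E'
from h import *
go(None)
im=bot.read_camera("scene")[:,:,::-1]
cv2.imwrite("pics/sc5.png",cv2.resize(im[130:290,220:450],(690,480),interpolation=cv2.INTER_CUBIC))
print([(round(d['conf'],2),np.round(d['position'],3)) for d in bot.find_in("clamp_grip","scene")][:3])
E
```

```text
t: 34.48
ee_pos: [0.5255, 0.076, 0.1459]
tool_rot: [-1.257, -1.127, 1.142]
ft_force: [-0.6, -0.3, 0.1]
gripper_width: -0.0002
tcp [0.5255 0.076  0.1459] t 34.48 x [ 0.102  0.995 -0.008] y [-0.005 -0.007 -1.   ] q [ 0.15  0.36 -0.06  1.16 -0.01  0.25] w -0.0002 F [-0.6 -0.3  0.1]
[(0.52, array([0.528, 0.067, 0.134]))]
```

View pics/sc5.png

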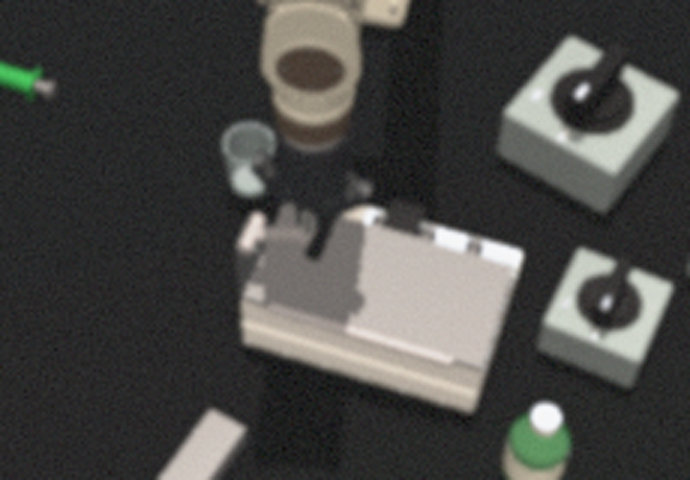

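```bash
python3 clamp.py 20 -62 108; python3 -m handwheel '[[[5,6,0,0,1],[10,12,0,0,1],[14,18,0,0,1],[17,24,0,0,1],[20,30,0,0,1],[21,35,0,0,1],[21,38,0,0,1],[21,38,0,0,1]]]' 40
python3 clamp.py 20 -62 108
```

```text
tcp [0.5261 0.0747 0.1473] t 34.58 x [ 0.103  0.995 -0.008] y [-0.003 -0.008 -1.   ] q [ 0.15  0.36 -0.06  1.16 -0.01  0.25] w -0.0004 F [-0.2  0.2  0.1]
shift [21.1 39.2 -1.2]
roll deg 0.1
t: 35.25
ee_pos: [0.5282, 0.0957, 0.1107]
tool_rot: [-1.26, -1.128, 1.139]
ft_force: [-4.4, 0.9, 10.6]
gripper_width: -0.0
tcp [0.5282 0.0957 0.1107] t 35.25 x [ 0.102  0.995 -0.007] y [-0.002 -0.007 -1.   ] q [ 0.18  0.4  -0.1   1.08 -0.01  0.29] w -0.0 F [-4.4  0.9 10.6]
shift [-0.3  2.7 -1.3]
roll deg 0.1
```

```bash
python3 -m handwheel '[[[0,3,0,0,1],[0,5,0,0,1],[0,5,0,0,1]]]' 40
python3 -m handwheel '[[[0,-40,0,0,1],[0,-80,0,0,1],[0,-120,0,0,0.5],[0,-120,0,0,0],[0,-120,0,0,0],[0,-120,0,0,0]]]' 40
python3 - <<'E'
from h import *
go([.4885,.3995,.18],np.radians(78.5))
bot.read_camera("wrist");print([(round(d['conf'],2),np.round(d['position'],3)) for d in bot.find_in("clamp_grip","wrist")][:3])
E
```

```text
t: 35.5
ee_pos: [0.5284, 0.0957, 0.1102]
tool_rot: [-1.261, -1.131, 1.137]
ft_force: [-9.4, -1.1, 26.5]
gripper_width: 0.0002
t: 36.0
ee_pos: [0.528, 0.0964, 0.2298]
tool_rot: [-1.261, -1.131, 1.137]
ft_force: [-1.0, 0.8, -0.6]
gripper_width: 0.048
tcp [0.528  0.0964 0.2298] t 36.0 x [ 0.102  0.995 -0.006] y [ 0.    -0.006 -1.   ] q [ 0.18  0.32  0.1   1.36 -0.01  0.29] w 0.048 F [-1.   0.8 -0.6]
shift [297.7  47.9  70.4]
roll deg 5.6
[(0.9, array([0.52 , 0.079, 0.107]))]
```

```bash
python3 -m handwheel '[[[298,0,70,0,0],[298,0,70,6,0],[298,0,70,6,0],[298,0,70,6,0],[298,0,70,6,0],[298,0,70,6,0],[298,20,70,6,0],[298,48,70,6,0]]]' 40
python3 - <<'E'
from h import *
go([.4885,.3995,.074],np.radians(78.5))
E
```

```text
t: 36.77
ee_pos: [0.4882, 0.4061, 0.1803]
tool_rot: [-1.3, -1.06, 1.057]
ft_force: [1.0, -0.4, 0.2]
gripper_width: 0.0854
tcp [0.4882 0.4061 0.1803] t 36.77 x [0.201 0.98  0.   ] y [ 0.002 -0.    -1.   ] q [ 0.69  0.53  0.31  1.34 -0.    0.9 ] w 0.0854 F [ 1.  -0.4  0.2]
shift [ -6.4 106.3  -1.4]
roll deg -0.1
```

Grasp and turn clockwise (+).

```bash
python3 -m handwheel '[[[-6,40,-1,0,0],[-6,80,-1,0,0],[-6,105,-1,0,0],[-6,106,-1,0,0],[-6,106,-1,0,0.5],[-6,106,-1,0,1],[-6,106,-1,0,1],[-6,106,-1,0,1]]]' 40
python3 -m handwheel '[[[0,0,0,0,1],[0,0,0,0,1],[0,0,0,0,1],[0,0,0,0,1],[0,0,0,0,1]]]' 40
python3 -m handwheel '[[[0,0,0,7,1],[0,0,0,14,1],[0,0,0,21,1],[0,0,0,28,1],[0,0,0,35,1],[0,0,0,42,1],[0,0,0,49,1],[0,0,0,49,1]]]' 40
python3 - <<'E'
from h import *
go(None,np.radians(15)); print(bot.get_obs()["moment"])
E
```

```text
t: 37.43
ee_pos: [0.4898, 0.401, 0.077]
tool_rot: [-1.3, -1.064, 1.053]
ft_force: [-0.7, 0.2, 0.7]
gripper_width: 0.0387
t: 37.85
ee_pos: [0.4902, 0.3989, 0.0791]
tool_rot: [-1.304, -1.062, 1.052]
ft_force: [-2.5, -6.1, 6.4]
gripper_width: 0.0172
t: 38.52
ee_pos: [0.4898, 0.3983, 0.0792]
tool_rot: [-1.536, -0.403, 0.393]
ft_force: [-1.1, -0.6, -2.7]
gripper_width: 0.0171
tcp [0.4898 0.3983 0.0792] t 38.52 x [0.874 0.486 0.005] y [ 0.007 -0.001 -1.   ] q [ 0.69  0.59  0.13  1.11 -0.    1.75] w 0.0171 F [-1.1 -0.6 -2.7]
roll deg 14.1
[-0.37476135  0.22213404 -0.05156255]
```

```bash
python3 -m handwheel '[[[0,0,0,6,1],[0,0,0,12,1],[0,0,0,15,1],[0,0,0,15,1],[0,0,0,15,1],[0,0,0,15,1]]]' 40
python3 - <<'E'
from h import *
go(None,np.radians(15)); print(bot.get_obs()["moment"])
E
```

```text
t: 39.02
ee_pos: [0.4897, 0.398, 0.0792]
tool_rot: [-1.564, -0.201, 0.191]
ft_force: [0.3, -2.8, -3.9]
gripper_width: 0.0172
tcp [0.4897 0.398  0.0792] t 39.02 x [0.969 0.247 0.006] y [ 0.007 -0.002 -1.   ] q [ 0.69  0.59  0.13  1.11 -0.01  2.01] w 0.0172 F [ 0.3 -2.8 -3.9]
roll deg -0.7
[-0.53950164 -0.03424309  1.09500709]
```

```bash
python3 -m handwheel '[[[0,0,0,0,0.5],[0,0,0,0,0.4],[0,0,0,0,0.4],[0,0,0,0,0.2],[0,0,0,0,0],[0,-40,0,0,0],[0,-80,0,0,0],[0,-120,0,0,0]]]' 40
python3 -m handwheel '[[[0,-40,-40,0,0],[0,-60,-80,0,0],[0,-60,-120,0,0],[0,-60,-160,0,0],[0,-60,-160,0,0],[0,-60,-160,0,0]]]' 40
python3 - <<'E'
from h import *
go(None)
a=bot.read_camera("top")[100:240,170:370,::-1]
cv2.imwrite("pics/fin.png",cv2.resize(a,None,fx=4,fy=4,interpolation=cv2.INTER_CUBIC))
E
```

```text
t: 39.68
ee_pos: [0.4883, 0.3978, 0.1999]
tool_rot: [-1.565, -0.199, 0.192]
ft_force: [2.2, 1.1, 0.6]
gripper_width: 0.0853
t: 40.18
ee_pos: [0.5286, 0.2396, 0.2616]
tool_rot: [-1.566, -0.196, 0.186]
ft_force: [0.1, 0.7, -0.3]
gripper_width: 0.0855
tcp [0.5286 0.2396 0.2616] t 40.18 x [0.97  0.241 0.006] y [ 0.007 -0.003 -1.   ] q [ 0.43  0.39  0.29  1.47 -0.01  1.76] w 0.0855 F [ 0.1  0.7 -0.3]
```

View pics/fin.png

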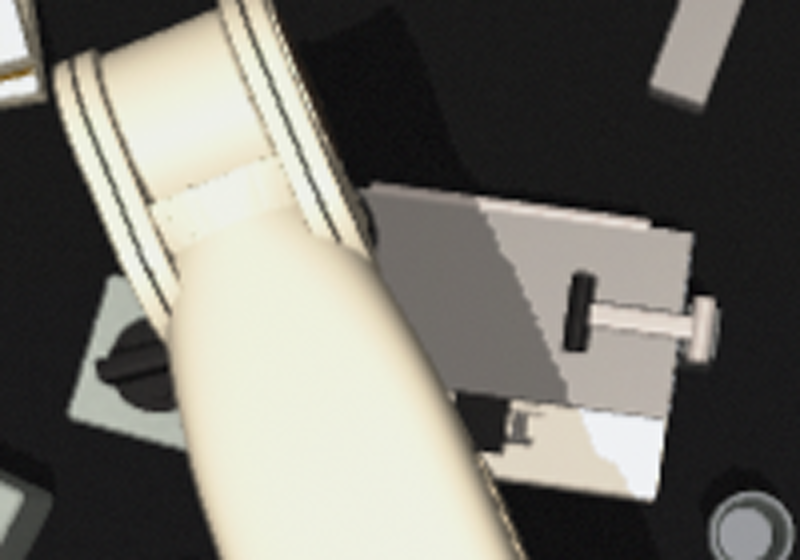

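The lid lies level, the clamp lies across it (grip at (578,312)), and the handle bar is back at its original "on" direction. The arm is clear, so I'm handing in.

```bash
python3 -c "
from plant import bot
print(bot.job_done(), bot.get_obs()['t'])"
```

```text
the job is handed in; nothing more can be done
the job is handed in; nothing more can be done
```

I carried out the whole sequence and handed the job in at about 40 s of the 210 s allowed. No verdict is reported, so the results below are my own checks.

- **Isolator off:** I turned the smallest isolator's handle anticlockwise to its off stop. It pressed on the stop with 1.5 N m, and the bar lined up with the box edge.
- **Syringes:** I laid all three white syringes (no fourth was visible) in the grooves at y = +81, +27 and -27 mm. Each has its nozzle to the hinge and its flange just outside the front comb. With the lid still open, the top picture showed all three in place, although the arm hid part of the third. I left the green look-alike alone.
- **Lid:** I pushed it shut, and it held firm at 34 N with its top surface 90 mm above the bench, as expected when closed.
- **Clamp:** I swung it down across the lid. It held firm at 26 N with the grip top at about 110 mm, matching the level position. The network put the grip's y about 18 mm off from what I calculated; I put more weight on the contact height and the last picture.
- **Isolator on:** I turned the handle clockwise to its on stop, where it pressed with 1.1 N m. In the last picture the bar was back in its starting direction, though the arm hid part of the handle.

At hand-in the gripper was open and clear of everything. I could not look at the syringes again once the lid was shut, apart from one plunger end showing in front of the lid. I did not measure the other bench items again, but no picture showed any of them disturbed.

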